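# Gauge a stack of two flat bars

## Task

Stack exactly two of the four flat bars, any two, one on top of the other, squarely on the gauge stand's steel anvil with their ends in line with its ends, and leave the other two flat on the bench. Then lower the gauge by its black knob until its sprung foot sits on the stack pushed in about half of its 16 mm stroke, never all the way, and let go so that it stays there. Do not disturb the bottle, the can or the wrench.

Things in the scene. Friction and masses are not known exactly. Their poses are not given: they have to be found in the camera images.
- stand: Fixed gauge stand. Origin: on the bench under the anvil's centre; axes as the anvil's. Grey base plate 14 mm thick, from x = -103 to 127 and y = -57 to 133 mm. A 22 mm steel column, 299 mm tall, stands at x = 75, y = 95 mm. The carriage's arm reaches from it over the anvil.
- anvil_seat (a point): Centre of the top face of the anvil, a steel rail 190 mm long (its x), 28 mm wide (its y), its top 50 mm above the bench. The gauge's foot comes down at x = 75, y = 0 mm from here. The -x end, facing the robot, is open: a bar gripped at its middle goes in from there, its far end passing under the foot.
- knob_top (a point): Centre of the top of the gauge's black round knob, 40 mm in diameter, 22 mm tall, free below for 10 mm and all round but for the column 95 mm away towards +y of the anvil. It is on the carriage, 122 mm above the foot's underside when the foot is fully out.
- foot_tip (a point): Centre of the underside of the gauge's sprung steel foot, a 22 mm disc on a 12 mm stem below a 28 mm housing; fully out, 25 mm of stem shows.
- carriage_body (a joint): Travel of the carriage down the column, m, 0 to 0.13. At 0 the foot's underside is 135 mm above the anvil. The slide is stiff (some 12 N of friction) and stays where it is left; the knob can be pushed down or pulled up. Height of a stack under the foot = 0.135 - carriage + foot.
- foot_body (a joint): How far the sprung foot is pushed up into its housing, m: 0 fully out, 0.016 fully in. The spring starts at about 2.5 N and adds 0.6 N per mm.
- bar0: Plain aluminium flat bar, 190 mm long (its x) and 36 mm wide (its y), edges bare; the four bars are alike but for thickness: unmarked, each different, between 15 and 26 mm. Origin: centre of its underside. Starts lying flat on the rubber mat, its underside 4 mm above the bench.
- bar1: Plain aluminium flat bar, 190 mm long (its x) and 36 mm wide (its y), edges bare; the four bars are alike but for thickness: unmarked, each different, between 15 and 26 mm. Origin: centre of its underside. Starts lying flat on the rubber mat, its underside 4 mm above the bench.
- bar2: Plain aluminium flat bar, 190 mm long (its x) and 36 mm wide (its y), edges bare; the four bars are alike but for thickness: unmarked, each different, between 15 and 26 mm. Origin: centre of its underside. Starts lying flat on the rubber mat, its underside 4 mm above the bench.
- bar3: Plain aluminium flat bar, 190 mm long (its x) and 36 mm wide (its y), edges bare; the four bars are alike but for thickness: unmarked, each different, between 15 and 26 mm. Origin: centre of its underside. Starts lying flat on the rubber mat, its underside 4 mm above the bench.
- bottle: Bystander: green bottle, 70 mm in diameter, 200 mm tall, standing. Origin: centre of its underside.
- can: Bystander: can with white label, 60 mm in diameter, 160 mm tall, standing. Origin: centre of its underside.
- wrench: Bystander: steel wrench, 180 mm long along its x, lying on the bench beside the stand. Origin: about its middle, on its underside.
Mind the look-alikes: they are no part of the job. What is shaped like the bar1 but green is not meant.

How it is judged:
On the way:
1. two bars lie stacked squarely on the anvil, the other two flat on the bench, with the gauge's foot still fully out (((height (world z) of each of bar0, bar1 above 0.04 m and height (world z) of each of bar2, bar3 below 0.015 m) or (height (world z) of each of bar0, bar2 above 0.04 m and height (world z) of each of bar1, bar3 below 0.015 m) or (height (world z) of each of bar0, bar3 above 0.04 m and height (world z) of each of bar1, bar2 below 0.015 m) or (height (world z) of each of bar0, bar3 below 0.015 m and height (world z) of each of bar1, bar2 above 0.04 m) or (height (world z) of each of bar0, bar2 below 0.015 m and height (world z) of each of bar1, bar3 above 0.04 m) or (height (world z) of each of bar0, bar1 below 0.015 m and height (world z) of each of bar2, bar3 above 0.04 m)) and (height (world z) of bar0 below 0.015 m or (x of bar0 in the frame of anvil_seat between -0.013 and 0.013 m and y of bar0 in the frame of anvil_seat between -0.012 and 0.012 m and z of bar0 in the frame of anvil_seat above -0.004 m and angle between the x axis of bar0 and the x axis of anvil_seat, either way round below 0.14 rad and angle between bar0's own z axis and vertical below 0.06 rad and linear speed of bar0 below 0.02 m/s)) and (height (world z) of bar1 below 0.015 m or (x of bar1 in the frame of anvil_seat between -0.013 and 0.013 m and y of bar1 in the frame of anvil_seat between -0.012 and 0.012 m and z of bar1 in the frame of anvil_seat above -0.004 m and angle between the x axis of bar1 and the x axis of anvil_seat, either way round below 0.14 rad and angle between bar1's own z axis and vertical below 0.06 rad and linear speed of bar1 below 0.02 m/s)) and (height (world z) of bar2 below 0.015 m or (x of bar2 in the frame of anvil_seat between -0.013 and 0.013 m and y of bar2 in the frame of anvil_seat between -0.012 and 0.012 m and z of bar2 in the frame of anvil_seat above -0.004 m and angle between the x axis of bar2 and the x axis of anvil_seat, either way round below 0.14 rad and angle between bar2's own z axis and vertical below 0.06 rad and linear speed of bar2 below 0.02 m/s)) and (height (world z) of bar3 below 0.015 m or (x of bar3 in the frame of anvil_seat between -0.013 and 0.013 m and y of bar3 in the frame of anvil_seat between -0.012 and 0.012 m and z of bar3 in the frame of anvil_seat above -0.004 m and angle between the x axis of bar3 and the x axis of anvil_seat, either way round below 0.14 rad and angle between bar3's own z axis and vertical below 0.06 rad and linear speed of bar3 below 0.02 m/s)) and value of joint foot_body below 0.0015 m), for 0.2 s.
At the end, for the whole second after the job is handed in: Exactly two bars are stacked on the anvil, each centred within 13 mm along and 12 mm across it, parallel within 0.14 rad, flat and at rest; the other two lie on the bench; the foot rests on the stack pushed in between 4 and 12 mm, and the carriage stays put (((height (world z) of each of bar0, bar1 above 0.04 m and height (world z) of each of bar2, bar3 below 0.015 m) or (height (world z) of each of bar0, bar2 above 0.04 m and height (world z) of each of bar1, bar3 below 0.015 m) or (height (world z) of each of bar0, bar3 above 0.04 m and height (world z) of each of bar1, bar2 below 0.015 m) or (height (world z) of each of bar0, bar3 below 0.015 m and height (world z) of each of bar1, bar2 above 0.04 m) or (height (world z) of each of bar0, bar2 below 0.015 m and height (world z) of each of bar1, bar3 above 0.04 m) or (height (world z) of each of bar0, bar1 below 0.015 m and height (world z) of each of bar2, bar3 above 0.04 m)) and (height (world z) of bar0 below 0.015 m or (x of bar0 in the frame of anvil_seat between -0.013 and 0.013 m and y of bar0 in the frame of anvil_seat between -0.012 and 0.012 m and z of bar0 in the frame of anvil_seat above -0.004 m and angle between the x axis of bar0 and the x axis of anvil_seat, either way round below 0.14 rad and angle between bar0's own z axis and vertical below 0.06 rad and linear speed of bar0 below 0.02 m/s)) and (height (world z) of bar1 below 0.015 m or (x of bar1 in the frame of anvil_seat between -0.013 and 0.013 m and y of bar1 in the frame of anvil_seat between -0.012 and 0.012 m and z of bar1 in the frame of anvil_seat above -0.004 m and angle between the x axis of bar1 and the x axis of anvil_seat, either way round below 0.14 rad and angle between bar1's own z axis and vertical below 0.06 rad and linear speed of bar1 below 0.02 m/s)) and (height (world z) of bar2 below 0.015 m or (x of bar2 in the frame of anvil_seat between -0.013 and 0.013 m and y of bar2 in the frame of anvil_seat between -0.012 and 0.012 m and z of bar2 in the frame of anvil_seat above -0.004 m and angle between the x axis of bar2 and the x axis of anvil_seat, either way round below 0.14 rad and angle between bar2's own z axis and vertical below 0.06 rad and linear speed of bar2 below 0.02 m/s)) and (height (world z) of bar3 below 0.015 m or (x of bar3 in the frame of anvil_seat between -0.013 and 0.013 m and y of bar3 in the frame of anvil_seat between -0.012 and 0.012 m and z of bar3 in the frame of anvil_seat above -0.004 m and angle between the x axis of bar3 and the x axis of anvil_seat, either way round below 0.14 rad and angle between bar3's own z axis and vertical below 0.06 rad and linear speed of bar3 below 0.02 m/s)) and value of joint foot_body between 0.004 and 0.012 m and (contact force between foot_body and bar0 above 1 N or contact force between foot_body and bar1 above 1 N or contact force between foot_body and bar2 above 1 N or contact force between foot_body and bar3 above 1 N) and velocity of joint carriage_body between -0.003 and 0.003 m/s); the robot touches nothing.
It fails at once if the gauge's foot is driven fully in (past 14.5 mm) (value of joint foot_body above 0.0145 m).
It fails at once if the bottle is disturbed (moved over 25 mm) (distance of bottle from where it was at the start of the episode above 0.025 m).
It fails at once if the can is disturbed (moved over 25 mm) (distance of can from where it was at the start of the episode above 0.025 m).
It fails at once if the wrench is disturbed (moved over 25 mm) (distance of wrench from where it was at the start of the episode above 0.025 m).
It also fails if it takes over 67 s, if anything falls off the work surface, if the arm or the gripper's body presses on something with over 40 N, if the wrist force passes 120 N, or if a joint passes its speed limit or range.

## Robot

A 6-joint arm with a two-finger parallel gripper is mounted at the origin on the work surface. World frame = base frame: x ahead of the robot, y to its left, z up, the work surface at z = 0. Lengths are in m, angles in rad, forces in N, time in s.
With the tool pointing down it reaches from about 0.3 to 0.85 m from the base axis. Payload 4.2 kg.
Tool frame: the origin (TCP) lies on the centre line of the jaws, within the pads' length; the fingertips stand 25 mm ahead of it and the grasp point (between the pads) lies 6 mm ahead of it; z points along the fingers, y is the line along which they close (so a half turn about z gives the same grasp; the last joint's range is limited). The gripper opens to 91 mm and grips with 3 to 60 N. Pads are 32 mm wide; open, the fingers measure 118 mm over their backs; the gripper's body (76 mm by 178 mm) begins 60 mm behind the grasp point.
Start: joints at [1.305, 0.32, 1.565, -0, 1.257, -0.02], TCP at [0.14, 0.558, 0.239] pointing down, gripper open.
Joint ranges: [-3.11, 3.11], [-0.84, 2.01], [0.21, 2.61], [-1.34, 4.49], [0.05, 2.63], [-2.56, 2.56]. Speed limits (rad/s): [2.57, 2.57, 3.14, 3.14, 3.14, 3.14].

## Interface

Orientations are given as a unit quaternion [w, x, y, z].
In Python, from rig import * gives the robot as it stands. The module is installed in compiled form; this text tells all that it offers.
- The arm moves only by the tool servo_tool, never from a script. Its argument "targets" is a list of rows, each an object of numbers: "grip": the closure, from 0 (fully open) to 1 (shut); "x", "y", "z": the shift along the tool's x, y, z in mm; "wx", "wy", "wz": the turn, a rotation vector about the tool's x, y, z in degrees. A call has exactly 10 rows; each row is the pose to reach, as a shift and turn from the pose commanded when the call began, along the tool's axes at that moment; what a row does not reach only later rows make up. A row lasts 1/8 s, in which the tool goes at most 62.5 mm and 10.7 degrees, less where a joint would pass 70% of its speed; a pose out of reach is approached as far as the arm can. A call with a gripper value outside its range is refused whole. The fingers move at their own pace and stop on an object; "squeeze" is the grip in N (left out, the last holds). Time passes only in rows, so rows that repeat a pose let the fingers close, or fill a call up. It gives the time, the measured TCP pose, the force, the opening and the grip force at its end, in the units of the state.
- get_state(): the state, without advancing time (a new reading comes with each control period).
- snapshot(name): name is "scene" or "top" or "wrist"; returns the picture (400x640x3 uint8, red, green, blue); there is no depth.
- camera_model(name): a dict with "K" (3x3 intrinsics, pixels), "pose" (4x4, takes a point from camera to world coordinates); the wrist camera has in their place "T_tool_cam" (4x4, takes a point from camera to tool coordinates, whose origin is the TCP and whose axes are the flange's). Camera axes: x right, y down, z forward; pixel columns grow to the right and rows downward; lengths in m; the calibration is good to about 2 mm. A picture is of the moment at which its call begins: read the wrist's pose just before it. camera_model takes no time and is no camera call.
- hand_in(): hands the job in; it is judged then, once.
Trained networks look in the newest picture that a camera, given by its name, has taken for a name from the list of things; names that differ only in an ending like _2 or _b are one class to them, and where a whole thing is asked for, a point or a joint stands for the part that bears it (a point fixed in the world has none). Each returns a list of dicts, best first, with "confidence" (0 to 1); they miss things now and then, are a little off and sometimes report something else, mostly with a low value. They report only what shows in the picture. A call takes as long as a camera call. They do not tell look-alikes from the thing itself.
- regions_of(camera, name): "region" (400x640 bool, what is visible of it).
- mark_of(camera, name): "centre" ([x, y, z] in m, in world coordinates, good to about 4 mm: a listed point, or the origin of a listed thing).
The state is a dict: "time": time; "joint_positions": joint angles; "qd": joint speeds; "tau": joint torques, N m; "ee_pos": TCP position; "orientation": TCP orientation; "ft_force": force on the tool from outside, world axes, zero at the start; "ft_torque": the same for the moment, N m; "width": opening from 0.0 (shut) to 1.0 (fully open); "gripper_force": force on a finger pad.
Only numpy, scipy, OpenCV 4.12 (cv2) and the standard library are available. Lean on these libraries where they do the work, as an engineer would, in place of code of your own. Each camera call takes 0.05 s, during which the arm holds its last target. There are 200 camera calls.

## Working session

There is one attempt and no reset: what is moved stays moved. The work goes in short steps, Python scripts to look and compute and a tool call to move; the robot and the scene stay as the last step left them, time stands still between calls to the robot, and variables do not carry over. Pictures are saved under pics/ and viewed, at most 10 in all, crops included, and the job is handed in when it is done.

Besides the shell and the picture viewer there is one more tool, called as a command line: name --argument value ..., lists and objects as JSON in quotes. servo_tool: Moves the arm, as the interface text tells. Its arguments: {"type":"object","properties":{"targets":{"type":"array"},"squeeze":{"type":"number"}},"required":["targets"]}

```bash
mkdir -p pics; cat > h.py <<'E'
from rig import *
import numpy as np, cv2
from scipy.spatial.transform import Rotation as R
def T_tool(s=None):
    s=s or get_state(); q=s["orientation"]; T=np.eye(4)
    T[:3,:3]=R.from_quat([q[1],q[2],q[3],q[0]]).as_matrix(); T[:3,3]=s["ee_pos"]; return T
def cam(name):
    m=camera_model(name); K=np.array(m["K"])
    P=np.array(m["pose"]) if "pose" in m else T_tool()@np.array(m["T_tool_cam"])
    return K,P
def proj(name,p,cm=None):
    K,P=cm or cam(name); c=np.linalg.inv(P)@np.append(p,1); u=K@c[:3]; return u[:2]/u[2]
def ray(name,uv,z,cm=None):
    K,P=cm or cam(name); d=P[:3,:3]@np.linalg.inv(K)@np.array([uv[0],uv[1],1.]); o=P[:3,3]
    return o+d*(z-o[2])/d[2]
def tri(obs): # [(cm,uv)..]
    A=np.zeros((3,3));b=np.zeros(3)
    for (K,P),uv in obs:
        d=P[:3,:3]@np.linalg.inv(K)@np.array([uv[0],uv[1],1.]);d/=np.linalg.norm(d);M=np.eye(3)-np.outer(d,d);A+=M;b+=M@P[:3,3]
    return np.linalg.solve(A,b)
def save(name,f):
    im=snapshot(name); cv2.imwrite("pics/"+f,im[:,:,::-1]); return im
E
python3 - <<'E'
from h import *
np.set_printoptions(precision=3,suppress=True)
ims=[save(c,c+"0.png") for c in ("scene","top")]
cv2.imwrite("pics/st.png",cv2.resize(np.vstack(ims),(640,800))[:,:,::-1])
for c in("scene","top"):
    K,P=cam(c); print(c,P,K[0,0])
    for n in ["bar0","bar1","bar2","bar3","anvil_seat","knob_top","foot_tip","bottle","can","wrench","stand"]:
        print(n,[(np.round(d["centre"],3),round(d["confidence"],2)) for d in mark_of(c,n)][:6])
print(get_state()["orientation"],get_state()["time"]); print(camera_model("wrist"))
E
```

```text
scene [[ 0.743  0.58  -0.333  1.012]
 [ 0.669 -0.636  0.385 -0.562]
 [ 0.011 -0.509 -0.861  1.448]
 [ 0.     0.     0.     1.   ]] 418.05123062502736
bar0 [(array([ 0.563, -0.33 ,  0.01 ]), 0.88), (array([ 0.536, -0.242,  0.008]), 0.88), (array([ 0.221, -0.263,  0.001]), 0.85), (array([ 0.68 , -0.522, -0.   ]), 0.8), (array([ 0.811, -0.264,  0.003]), 0.75), (array([ 0.528, -0.07 ,  0.002]), 0.57)]
bar1 [(array([ 0.563, -0.33 ,  0.01 ]), 0.88), (array([ 0.536, -0.242,  0.008]), 0.88), (array([ 0.221, -0.263,  0.001]), 0.85), (array([ 0.68 , -0.522, -0.   ]), 0.8), (array([ 0.811, -0.264,  0.003]), 0.75), (array([ 0.528, -0.07 ,  0.002]), 0.57)]
bar2 [(array([ 0.563, -0.33 ,  0.01 ]), 0.88), (array([ 0.536, -0.242,  0.008]), 0.88), (array([ 0.221, -0.263,  0.001]), 0.85), (array([ 0.68 , -0.522, -0.   ]), 0.8), (array([ 0.811, -0.264,  0.003]), 0.75), (array([ 0.528, -0.07 ,  0.002]), 0.57)]
bar3 [(array([ 0.563, -0.33 ,  0.01 ]), 0.88), (array([ 0.536, -0.242,  0.008]), 0.88), (array([ 0.221, -0.263,  0.001]), 0.85), (array([ 0.68 , -0.522, -0.   ]), 0.8), (array([ 0.811, -0.264,  0.0
[... 1623 characters left out ...]
, (array([ 0.528, -0.248,  0.   ]), 0.53), (array([ 0.546, -0.152,  0.001]), 0.26)]
knob_top [(array([0.588, 0.19 , 0.284]), 0.71), (array([ 0.559, -0.328,  0.002]), 0.61)]
foot_tip []
bottle [(array([ 0.532, -0.065,  0.006]), 0.56)]
can [(array([ 0.788,  0.045, -0.   ]), 0.96)]
wrench [(array([0.593, 0.464, 0.003]), 0.64)]
stand [(array([0.516, 0.18 , 0.048]), 0.68)]
[-0.     0.123  0.992  0.   ] 1.2
{'K': array([[279.698,   0.   , 327.86 ],
       [  0.   , 279.698, 202.719],
       [  0.   ,   0.   ,   1.   ]]), 'T_tool_cam': array([[ 0.   , -0.955, -0.298,  0.085],
       [ 1.   ,  0.   , -0.   , -0.001],
       [ 0.   , -0.298,  0.955, -0.146],
       [ 0.   ,  0.   ,  0.   ,  1.   ]])}
```

View pics/top0.png

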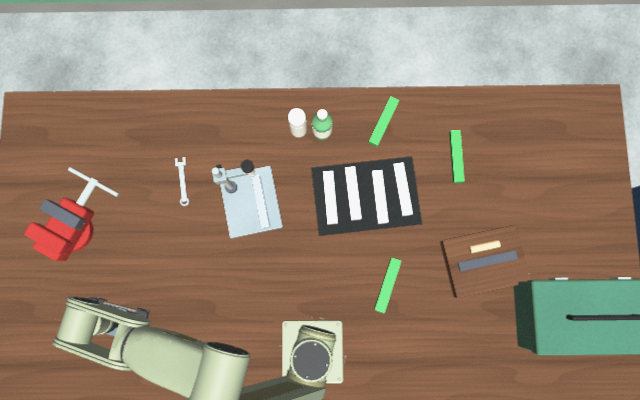

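View pics/scene0.png

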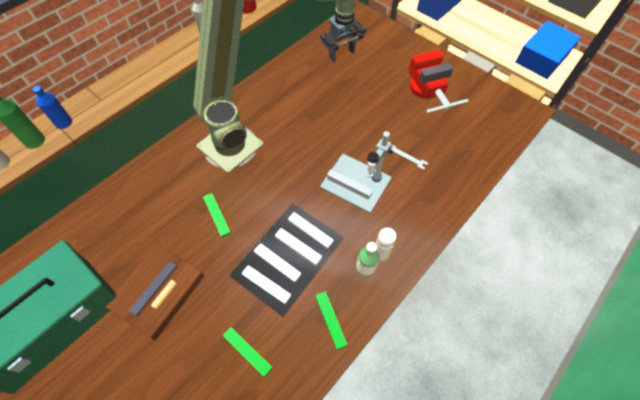

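The top view shows four white bars on the black mat, centred near (331,197), (352,193), (380,196) and (403,189). The anvil is near (261,201), with the knob at (247,166). The bottle and can are at about (321,125) and (297,122), and the green bars are look-alikes. The scene view agrees, with the bars on the mat at (265,285) to (310,230) and the stand at (355,180).

```bash
cat >> h.py <<'E'
def brect(im,box,cmv,z,name="top",thr=190):
    u0,v0,u1,v1=box; hsv=cv2.cvtColor(im[v0:v1,u0:u1],cv2.COLOR_RGB2HSV)
    m=((hsv[...,2]>thr)&(hsv[...,1]<40)).astype(np.uint8)
    cs,_=cv2.findContours(m,cv2.RETR_EXTERNAL,cv2.CHAIN_APPROX_NONE); out=[]
    for c in cs:
        if cv2.contourArea(c)<150: continue
        w=np.array([ray(name,(p[0][0]+u0,p[0][1]+v0),z,cmv)[:2] for p in c]).astype(np.float32)
        (cx,cy),(a,b),t=cv2.minAreaRect(w*1000)
        if a<b: a,b,t=b,a,t+90
        t=(t+90)%180-90; out.append((round(cx,1),round(cy,1),round(a,1),round(b,1),round(t,2)))
    return out
E
python3 - <<'E'
from h import *
im=cv2.imread("pics/top0.png")[:,:,::-1].copy(); cm=cam("top")
print("bars",brect(im,(312,158,422,236),cm,.024))
print("anvil",brect(im,(245,172,280,232),cm,.05,thr=225), im[200,261],im[200,245],im[195,331])
K,P=cm
s=get_state();print(s["ee_pos"],R.from_matrix(T_tool(s)[:3,:3]).as_matrix().round(3))
E
```

```text
bars [(530.3, -67.0, 190.1, 37.9, 4.08), (531.0, -244.3, 192.0, 38.1, 5.02), (544.8, -148.6, 192.4, 38.2, 5.72), (557.5, -326.2, 191.0, 38.1, 8.03)]
anvil [(513.3, 171.4, 209.3, 118.5, 0.73)] [235 243 245] [210 227 233] [247 247 247]
[0.13990959 0.5577297  0.23895789] [[-0.97   0.243 -0.   ]
 [ 0.243  0.97   0.   ]
 [ 0.     0.    -1.   ]]
```

servo_tool --targets '[{"x": -42, "y": -42, "z": -2, "wz": -2, "grip": 0.3}, {"x": -84, "y": -84, "z": -4, "wz": -5, "grip": 0.3}, {"x": -126, "y": -128, "z": -6, "wz": -8, "grip": 0.3}, {"x": -168, "y": -170, "z": -8, "wz": -11, "grip": 0.3}, {"x": -210, "y": -212, "z": -10, "wz": -14, "grip": 0.3}, {"x": -252, "y": -255, "z": -11, "wz": -16, "grip": 0.3}, {"x": -293, "y": -297, "z": -11, "wz": -18, "grip": 0.3}, {"x": -332, "y": -337, "z": -11, "wz": -18, "grip": 0.3}, {"x": -332, "y": -337, "z": -11, "wz": -18, "grip": 0.3}, {"x": -332, "y": -337, "z": -11, "wz": -18, "grip": 0.3}]'

```text
$.targets[0]: bad value
```

```bash
python3 - <<'E'
from h import *
s=get_state();print(s["time"],s["ee_pos"],T_tool(s)[:3,:3].round(3),s["width"],s["ft_force"])
K,P=cam("wrist"); np.savez("w1",K=K,P=P)
im=save("wrist","w1.png")
for n in ["anvil_seat","knob_top","foot_tip","bar0"]:
    print(n,[(np.round(d["centre"],3),round(d["confidence"],2)) for d in mark_of("wrist",n)][:6])
E
```

```text
1.2 [0.13990959 0.5577297  0.23895789] [[-0.97   0.243 -0.   ]
 [ 0.243  0.97   0.   ]
 [ 0.     0.    -1.   ]] 1.0026634219519088 [-0.03345618 -0.21164936 -0.45186628]
anvil_seat []
knob_top []
foot_tip []
bar0 []
```

View pics/w1.png

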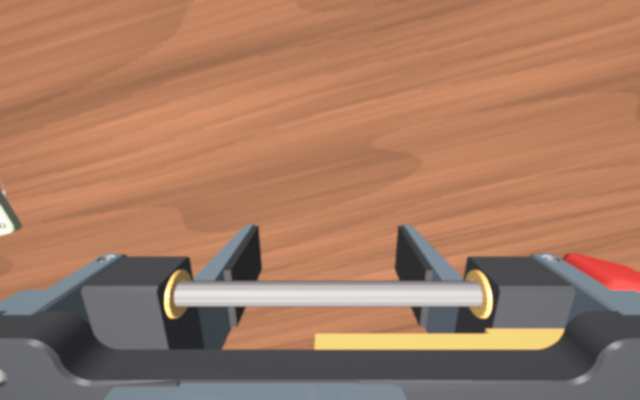

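The wrist picture shows only wood, with the fingers at rows 230–350 and nothing to measure. The move was refused because its rows lacked the wx and wy keys, so I'll send it again.

servo_tool --targets '[{"x": -42, "y": -42, "z": -2, "wx": 0, "wy": 0, "wz": -2, "grip": 0.3}, {"x": -84, "y": -84, "z": -4, "wx": 0, "wy": 0, "wz": -5, "grip": 0.3}, {"x": -126, "y": -128, "z": -6, "wx": 0, "wy": 0, "wz": -8, "grip": 0.3}, {"x": -168, "y": -170, "z": -8, "wx": 0, "wy": 0, "wz": -11, "grip": 0.3}, {"x": -210, "y": -212, "z": -10, "wx": 0, "wy": 0, "wz": -14, "grip": 0.3}, {"x": -252, "y": -255, "z": -11, "wx": 0, "wy": 0, "wz": -16, "grip": 0.3}, {"x": -293, "y": -297, "z": -11, "wx": 0, "wy": 0, "wz": -18, "grip": 0.3}, {"x": -332, "y": -337, "z": -11, "wx": 0, "wy": 0, "wz": -18, "grip": 0.3}, {"x": -332, "y": -337, "z": -11, "wx": 0, "wy": 0, "wz": -18, "grip": 0.3}, {"x": -332, "y": -337, "z": -11, "wx": 0, "wy": 0, "wz": -18, "grip": 0.3}]'

```text
time: 2.7
ee_pos: [0.3797, 0.1503, 0.25]
orientation: [-0.0, -0.034, 0.999, 0.0]
ft_force: [0.4, -0.3, 0.3]
width: 0.701
gripper_force: 0.0
```

```bash
python3 - <<'E'
from h import *
s=get_state();print(s["time"],s["ee_pos"],T_tool(s)[:3,:3].round(3),s["width"],s["ft_force"],np.round(s["joint_positions"],2))
K,P=cam("wrist"); np.savez("w1",K=K,P=P)
w=save("wrist","w2.png")
for n in ["anvil_seat","knob_top","foot_tip","bar0"]:
    print(n,[(np.round(d["centre"],3),round(d["confidence"],2)) for d in mark_of("wrist",n)][:6])
im=cv2.imread("pics/top0.png")
a=cv2.resize(im[155:245,210:290],None,fx=7,fy=6.6,interpolation=cv2.INTER_CUBIC)
b=cv2.resize(cv2.imread("pics/w2.png"),None,fx=.0+1,fy=1)
cv2.imwrite("pics/v3.png",a)
g=im[:,:,2].astype(int)
for v in range(176,230,6): print(v,g[v,240:275])
E
```

```text
2.7 [0.37969048 0.15032942 0.24995779] [[-0.998 -0.067 -0.   ]
 [-0.067  0.998  0.001]
 [ 0.     0.001 -1.   ]] 0.7008953060150912 [ 0.37802253 -0.27994392  0.31913896] [ 0.35  0.05  1.89  0.    1.21 -1.29]
anvil_seat [(array([0.519, 0.181, 0.05 ]), 0.79)]
knob_top []
foot_tip []
bar0 [(array([ 0.534, -0.248,  0.003]), 0.86), (array([ 0.532, -0.062,  0.003]), 0.73), (array([ 0.559, -0.331,  0.001]), 0.66), (array([ 0.22 , -0.258,  0.   ]), 0.62), (array([ 0.55 , -0.15 ,  0.003]), 0.58)]
176 [179 189 198 200 200 204 209 205 208 199 204 210 198 194 219 229 232 233
 232 181 176 210 209 207 204 204 208 205 205 202 206 208 156 118 129]
182 [207 209 207 207 207 210 211 207 205 206 205 208 230 234 232 232 230 233
 233 233 180 173 207 210 207 207 206 206 201 204 204 208 202 150 111]
188 [204 205 206 204 205 205 207 207 208 210 208 207 209 219 228 232 232 232
 233 233 232 204 174 197 208 207 206 206 201 202 205 201 203 202 175]
194 [205 207 208 207 207 206 207 206 207 209 210 207 209 211 217 228 232 233
 232 233 234 234 228 190 186 208 203 204 204 205 203 201 199 200 203]
200 [211 212 209 213 211 210 211 210 211 210 211 210 210 209 213 215 226 233
 233 232 234 235 235 239 213 188 206 204 206 203 203 202 203 205 204]
206 [212 209 210 211 210 211 211 212 213 214 213 211 210 210 209 210 208 228
 236 234 233 234 234 236 237 200 181 206 207 205 204 203 203 203 200]
212 [209 209 210 212 211 209 207 210 208 206 210 210 209 208 207 209 209 207
 228 236 234 233 234 234 235 236 183 168 205 204 206 204 204 203 205]
218 [211 209 207 208 207 206 208 207 208 208 208 205 208 207 208 207 207 206
 207 223 232 234 233 233 235 235 234 206 172 195 202 201 204 204 202]
224 [209 207 206 206 206 208 204 202 206 204 203 205 202 202 198 200 204 203
 202 203 216 228 232 231 232 233 233 235 214 163 182 201 202 202 202]
```

View pics/w2.png

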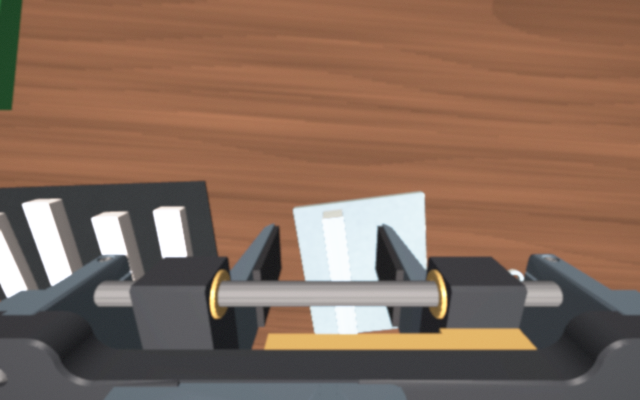

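The wrist picture shows the stand plate at (295–425, 195–335) with the anvil's near end at (334,212). The bars' near ends are at (172,210), (112,215) and (45,203). Next I'll fit the anvil's edges and near end.

```bash
python3 - <<'E'
from h import *
cm=cam("top"); z=.05
im=cv2.imread("pics/top0.png")[:,:,2].astype(float)
L=[];Rr=[]
for v in range(180,228):
    uc=255.7+(v-182)*.2083
    def cross(dirn,lev):
        us=uc+dirn*np.arange(0,9,.1); vals=np.interp(us,np.arange(640),im[v]); k=np.argmax(vals<lev); return us[k]
    L.append(ray("top",(cross(-1,220),v),z,cm)[:2]); Rr.append(ray("top",(cross(1,208),v),z,cm)[:2])
L=np.array(L);Rr=np.array(Rr)
fl=np.polyfit(L[:,0],L[:,1],1);fr=np.polyfit(Rr[:,0],Rr[:,1],1)
print("angles",np.degrees(np.arctan([fl[0],fr[0]])),"y at .516",np.polyval(fl,.516),np.polyval(fr,.516))
for off in (-2,0,2):
  vs=np.arange(160,245,1.)
  print([int(im[int(v),int(round(255.7+(v-182)*.2083+off))]) for v in vs])
d=np.load("w1.npz"); 
print("near end wrist top edge",ray("wrist",(334,212),.05,(d["K"],d["P"])), "bar ends", [ray("wrist",p,.024,(d["K"],d["P"])).round(3) for p in [(172,207),(112,213),(46,200)]])
for v in (174,176,178,224,226,228,230,232): print(v,ray("top",(255.7+(v-182)*.2083,v),.05,cm).round(4))
E
```

```text
angles [11.87549347 10.82237797] y at .516 0.19342822952990013 0.16575456274382508
[92, 71, 65, 66, 68, 66, 66, 68, 67, 62, 47, 97, 201, 211, 218, 227, 198, 224, 230, 230, 230, 231, 232, 232, 231, 231, 232, 232, 232, 232, 232, 232, 233, 234, 232, 233, 233, 233, 234, 233, 233, 234, 234, 235, 234, 235, 234, 234, 234, 234, 235, 234, 234, 234, 234, 234, 234, 234, 234, 234, 234, 233, 232, 233, 232, 233, 232, 226, 198, 199, 207, 149, 133, 138, 138, 134, 136, 139, 141, 140, 137, 137, 135, 137, 138]
[131, 91, 101, 91, 70, 64, 60, 72, 68, 100, 129, 168, 188, 191, 200, 209, 219, 230, 231, 231, 230, 231, 230, 232, 231, 231, 232, 231, 232, 231, 232, 232, 231, 232, 232, 232, 232, 232, 231, 233, 232, 233, 233, 232, 233, 233, 234, 233, 233, 234, 234, 234, 234, 234, 233, 234, 233, 233, 233, 233, 233, 233, 232, 232, 232, 232, 232, 199, 188, 198, 184, 143, 134, 138, 137, 137, 134, 136, 141, 137, 138, 136, 138, 136, 135]
[139, 134, 139, 146, 146, 130, 121, 144, 172, 206, 198, 194, 209, 211, 215, 230, 232, 232, 234, 232, 232, 232, 233, 233, 233, 234, 233, 234, 233, 233, 233, 234, 235, 234, 234, 234, 234, 235, 235, 235, 235, 235, 235, 236, 236, 234, 236, 236, 235, 235, 235, 235, 235, 234, 234, 235, 235, 235, 235, 234, 234, 234, 234, 235, 233, 235, 233, 201, 196, 201, 150, 131, 133, 137, 137, 134, 137, 137, 140, 140, 140, 138, 139, 135, 137]
near end wrist top edge [0.41458098 0.16003322 0.05      ] bar ends [array([ 0.432, -0.065,  0.024]), array([ 0.446, -0.15 ,  0.024]), array([ 0.433, -0.238,  0.024])]
174 [0.6105 0.1999 0.05  ]
176 [0.6033 0.1984 0.05  ]
178 [0.596  0.1968 0.05  ]
224 [0.4327 0.1619 0.05  ]
226 [0.4258 0.1604 0.05  ]
228 [0.4188 0.159  0.05  ]
230 [0.4118 0.1575 0.05  ]
232 [0.4048 0.156  0.05  ]
```

servo_tool --targets '[{"x": -25, "y": -45, "z": 20, "wx": 0, "wy": 0, "wz": 0, "grip": 0.3}, {"x": -52, "y": -90, "z": 40, "wx": 0, "wy": 0, "wz": 0, "grip": 0.3}, {"x": -80, "y": -136, "z": 60, "wx": 0, "wy": 0, "wz": 0, "grip": 0.3}, {"x": -108, "y": -182, "z": 80, "wx": 0, "wy": 0, "wz": 0, "grip": 0.3}, {"x": -135, "y": -227, "z": 100, "wx": 0, "wy": 0, "wz": 0, "grip": 0.3}, {"x": -135, "y": -227, "z": 130, "wx": 0, "wy": 0, "wz": 0, "grip": 0.3}, {"x": -135, "y": -227, "z": 170, "wx": 0, "wy": 0, "wz": 0, "grip": 0.3}, {"x": -135, "y": -227, "z": 203, "wx": 0, "wy": 0, "wz": 0, "grip": 0.3}, {"x": -135, "y": -227, "z": 218, "wx": 0, "wy": 0, "wz": 0, "grip": 0.3}, {"x": -135, "y": -227, "z": 218, "wx": 0, "wy": 0, "wz": 0, "grip": 0.3}]'

```text
time: 4.2
ee_pos: [0.5304, -0.0665, 0.0316]
orientation: [-0.0, -0.035, 0.999, 0.0]
ft_force: [0.0, 0.7, -0.4]
width: 0.697
gripper_force: 0.0
```

```bash
python3 - <<'E'
from h import *
s=get_state();print(s["time"],s["ee_pos"],T_tool(s)[:3,:3].round(3),s["width"],s["ft_force"],np.round(s["joint_positions"],2))
w=save("wrist","w4.png")
E
```

```text
4.2 [ 0.53036875 -0.06652445  0.03163091] [[-0.998 -0.069 -0.   ]
 [-0.069  0.998  0.   ]
 [ 0.     0.    -1.   ]] 0.6970395647170179 [ 0.0352565   0.73802424 -0.3995    ] [-0.15  0.48  1.92  0.    0.74 -1.79]
```

View pics/w4.png

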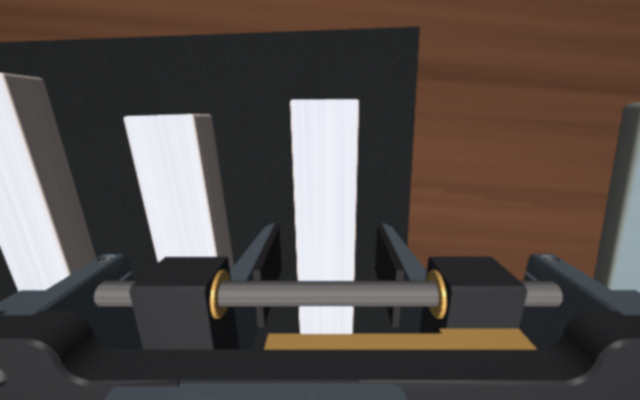

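The bar is centred between the fingers (columns 291–358, near end at row 100). The neighbouring bar at (125–230) is clear.

servo_tool --targets '[{"x": 0, "y": 0, "z": 0, "wx": 0, "wy": 0, "wz": 0, "grip": 1}, {"x": 0, "y": 0, "z": 0, "wx": 0, "wy": 0, "wz": 0, "grip": 1}, {"x": 0, "y": 0, "z": 0, "wx": 0, "wy": 0, "wz": 0, "grip": 1}, {"x": 0, "y": 0, "z": 0, "wx": 0, "wy": 0, "wz": 0, "grip": 1}, {"x": 0, "y": 0, "z": 0, "wx": 0, "wy": 0, "wz": 0, "grip": 1}, {"x": 0, "y": 0, "z": -10, "wx": 0, "wy": 0, "wz": 0, "grip": 1}, {"x": 0, "y": 0, "z": -35, "wx": 0, "wy": 0, "wz": 0, "grip": 1}, {"x": 0, "y": 0, "z": -70, "wx": 0, "wy": 0, "wz": 0, "grip": 1}, {"x": 0, "y": 0, "z": -100, "wx": 0, "wy": 0, "wz": 0, "grip": 1}, {"x": 0, "y": 0, "z": -100, "wx": 0, "wy": 0, "wz": 0, "grip": 1}]' --squeeze 40

```text
time: 5.5
ee_pos: [0.5313, -0.0672, 0.1337]
orientation: [0.002, -0.034, 0.999, -0.0]
ft_force: [-0.1, 0.1, -4.2]
width: 0.395
gripper_force: 40.0
```

servo_tool --targets '[{"x": 15, "y": 28, "z": 0, "wx": 0, "wy": 0, "wz": -1, "grip": 1}, {"x": 33, "y": 61, "z": 0, "wx": 0, "wy": 0, "wz": -2, "grip": 1}, {"x": 52, "y": 95, "z": 0, "wx": 0, "wy": 0, "wz": -3, "grip": 1}, {"x": 71, "y": 130, "z": 0, "wx": 0, "wy": 0, "wz": -4, "grip": 1}, {"x": 90, "y": 165, "z": 0, "wx": 0, "wy": 0, "wz": -5, "grip": 1}, {"x": 108, "y": 197, "z": 0, "wx": 0, "wy": 0, "wz": -6, "grip": 1}, {"x": 120, "y": 219, "z": 0, "wx": 0, "wy": 0, "wz": -7, "grip": 1}, {"x": 126, "y": 230, "z": 0, "wx": 0, "wy": 0, "wz": -7.3, "grip": 1}, {"x": 126, "y": 230, "z": 0, "wx": 0, "wy": 0, "wz": -7.3, "grip": 1}, {"x": 126, "y": 230, "z": 0, "wx": 0, "wy": 0, "wz": -7.3, "grip": 1}]'

```text
time: 6.75
ee_pos: [0.3891, 0.1532, 0.1317]
orientation: [-0.0, -0.097, 0.995, -0.0]
ft_force: [0.0, 0.0, -4.1]
width: 0.397
gripper_force: 40.0
```

```bash
python3 - <<'E'
from h import *
s=get_state();T=T_tool(s);print(s["time"],s["ee_pos"],T[:3,:3].round(3),s["width"]*91,s["ft_force"],s["gripper_force"])
for g in ([.516,.180,.09],[.516,.180,.0776]): print((T[:3,:3].T@(np.array(g)-T[:3,3])*1000).round(1))
im=save("top","t5.png"); print(brect(im,(235,160,290,260),cam("top"),.125,thr=238))
cv2.imwrite("pics/t5c.png",cv2.resize(im[130:260,210:430],None,fx=3,fy=3)[:,:,::-1])
E
```

```text
6.75 [0.38907086 0.15315201 0.13165836] [[-0.981 -0.194 -0.   ]
 [-0.194  0.981 -0.   ]
 [ 0.    -0.    -1.   ]] 36.106400818796686 [ 0.03774223  0.01096128 -4.06691425] 39.99419331550598
[-129.7    1.7   41.6]
[-129.7    1.7   54. ]
[(540.1, 178.3, 107.4, 25.5, 11.27)]
```

View pics/t5c.png

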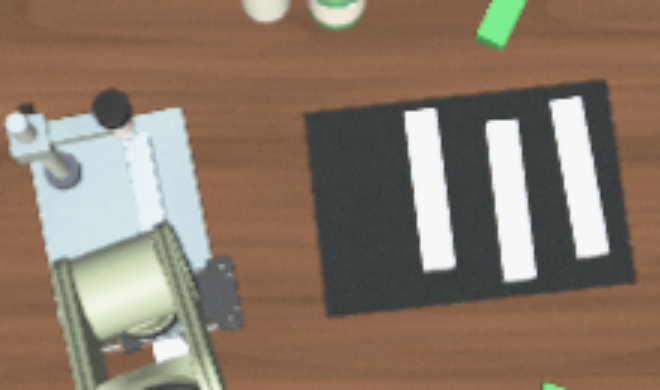

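The bar is held with 40 N at a width of 36 mm, and the other three bars are undisturbed. The stand's way in is free.

servo_tool --targets '[{"x": -20, "y": 1, "z": 8, "wx": 0, "wy": 0, "wz": 0, "grip": 1}, {"x": -50, "y": 2, "z": 20, "wx": 0, "wy": 0, "wz": 0, "grip": 1}, {"x": -80, "y": 2, "z": 28, "wx": 0, "wy": 0, "wz": 0, "grip": 1}, {"x": -108, "y": 2, "z": 30, "wx": 0, "wy": 0, "wz": 0, "grip": 1}, {"x": -125, "y": 2, "z": 30, "wx": 0, "wy": 0, "wz": 0, "grip": 1}, {"x": -130, "y": 2, "z": 32, "wx": 0, "wy": 0, "wz": 0, "grip": 1}, {"x": -130, "y": 2, "z": 42, "wx": 0, "wy": 0, "wz": 0, "grip": 1}, {"x": -130, "y": 2, "z": 49, "wx": 0, "wy": 0, "wz": 0, "grip": 1}, {"x": -130, "y": 2, "z": 53, "wx": 0, "wy": 0, "wz": 0, "grip": 1}, {"x": -130, "y": 2, "z": 53, "wx": 0, "wy": 0, "wz": 0, "grip": 1}]'

```text
time: 8.05
ee_pos: [0.5155, 0.1809, 0.0789]
orientation: [-0.0, -0.098, 0.995, 0.0]
ft_force: [0.6, 0.2, -4.4]
width: 0.393
gripper_force: 40.0
```

```bash
python3 - <<'E'
from h import *
s=get_state();T=T_tool(s);print(s["time"],s["ee_pos"],T[:3,:3].round(3),s["width"]*91,s["ft_force"],s["gripper_force"])
w=save("wrist","w6.png")
E
```

```text
8.05 [0.51551839 0.18090605 0.07890391] [[-0.981 -0.195 -0.   ]
 [-0.195  0.981  0.   ]
 [ 0.     0.    -1.   ]] 35.794659523676486 [ 0.6186571   0.22762336 -4.44133273] 39.994322061538696
```

View pics/w6.png

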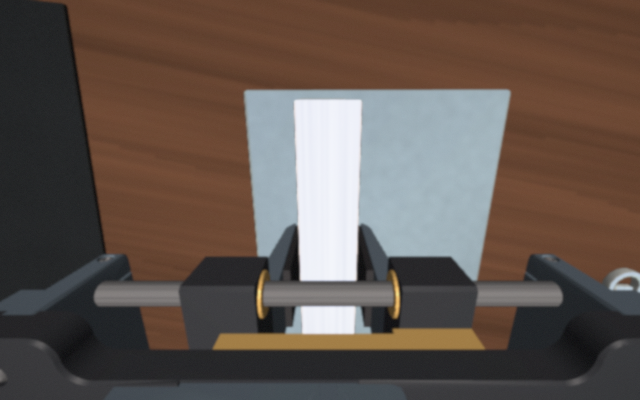

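The bar lies over the anvil, with its near end at (295–362, 100). The plate's near corners are at (246,91) and (509,91). I'll check the alignment against the plate corners.

```bash
python3 - <<'E'
from h import *
cm=cam("wrist"); T=T_tool()
a=ray("wrist",(246,91),.014,cm);b=ray("wrist",(509,91),.014,cm); print(a,b,np.linalg.norm(a-b))
th=np.arctan2(b[1]-a[1],b[0]-a[0])-np.pi/2; print("stand angle",np.degrees(th))
c,s=np.cos(th),np.sin(th); Rm=np.array([[c,-s],[s,c]])
print("seat est",a[:2]+Rm@[.103,.057], b[:2]+Rm@[.103,-.133])
print("tool heading",np.degrees(np.arctan2(T[1,0],T[0,0]))%360-180)
for z in(.065,.07,.075): print(z,[ (np.linalg.inv(T)@np.append(ray("wrist",p,z,cm),1))[:2].round(4) for p in((295,100),(362,100))])
E
```

```text
[0.42755297 0.10416423 0.014     ] [0.39160855 0.28498173 0.014     ] 0.18435555544901755
stand angle 11.243168022754192
seat est [0.51746277 0.18015257] [0.51856328 0.17461645]
tool heading 11.228113854526441
0.065 [array([ 0.093 , -0.0184]), array([0.093 , 0.0175])]
0.07 [array([ 0.0928, -0.0179]), array([0.0928, 0.0169])]
0.075 [array([ 0.0925, -0.0173]), array([0.0925, 0.0163])]
```

servo_tool --targets '[{"x": 0, "y": 0, "z": 1.5, "wx": 0, "wy": 0, "wz": 0, "grip": 1}, {"x": 0, "y": 0, "z": 1.5, "wx": 0, "wy": 0, "wz": 0, "grip": 0.3}, {"x": 0, "y": 0, "z": 1.5, "wx": 0, "wy": 0, "wz": 0, "grip": 0.3}, {"x": 0, "y": 0, "z": 1.5, "wx": 0, "wy": 0, "wz": 0, "grip": 0.3}, {"x": 0, "y": 0, "z": -15, "wx": 0, "wy": 0, "wz": 0, "grip": 0.3}, {"x": 0, "y": 0, "z": -45, "wx": 0, "wy": 0, "wz": 0, "grip": 0.3}, {"x": 25, "y": 0, "z": -60, "wx": 0, "wy": 0, "wz": 0, "grip": 0.3}, {"x": 65, "y": 0, "z": -60, "wx": 0, "wy": 0, "wz": 0, "grip": 0.3}, {"x": 105, "y": 0, "z": -60, "wx": 0, "wy": 0, "wz": 0, "grip": 0.3}, {"x": 130, "y": 0, "z": -60, "wx": 0, "wy": 0, "wz": 0, "grip": 0.3}]'

```text
time: 9.35
ee_pos: [0.3864, 0.1552, 0.1389]
orientation: [-0.0, -0.098, 0.995, -0.0]
ft_force: [-0.5, 0.3, -0.9]
width: 0.699
gripper_force: 0.0
```

```bash
python3 - <<'E'
from h import *
s=get_state();T=T_tool(s);print(s["time"],s["ee_pos"],T[:3,:3].round(3),s["width"],s["ft_force"])
im=save("top","t7.png"); print(brect(im,(312,158,422,236),cam("top"),.024), brect(im,(235,160,290,260),cam("top"),.072,thr=238))
T[:3,3]; print((T[:3,:3].T@(np.array([.546,-.150,.032])-T[:3,3])*1000).round(1), np.degrees(np.arctan2(T[1,0],T[0,0]))%360-180)
E
```

```text
9.35 [0.38642544 0.15516211 0.13892312] [[-0.981 -0.195 -0.001]
 [-0.195  0.981 -0.   ]
 [ 0.001  0.    -1.   ]] 0.6985480060274741 [-0.45508705  0.29512421 -0.86973459]
[(531.0, -244.3, 192.0, 38.1, 5.02), (544.8, -148.6, 192.4, 38.2, 5.72), (557.5, -326.2, 191.0, 38.1, 8.03)] [(549.9, 189.2, 118.4, 37.0, 11.22)]
[ -97.2 -330.4  106.9] 11.223563022560228
```

servo_tool --targets '[{"x": -10, "y": -35, "z": 0, "wx": 0, "wy": 0, "wz": 1, "grip": 0.3}, {"x": -25, "y": -85, "z": 0, "wx": 0, "wy": 0, "wz": 2, "grip": 0.3}, {"x": -40, "y": -137, "z": 0, "wx": 0, "wy": 0, "wz": 3, "grip": 0.3}, {"x": -55, "y": -189, "z": 0, "wx": 0, "wy": 0, "wz": 4, "grip": 0.3}, {"x": -70, "y": -240, "z": 0, "wx": 0, "wy": 0, "wz": 5, "grip": 0.3}, {"x": -85, "y": -290, "z": 10, "wx": 0, "wy": 0, "wz": 5.5, "grip": 0.3}, {"x": -97, "y": -330, "z": 30, "wx": 0, "wy": 0, "wz": 5.5, "grip": 0.3}, {"x": -97, "y": -330, "z": 55, "wx": 0, "wy": 0, "wz": 5.5, "grip": 0.3}, {"x": -97, "y": -330, "z": 60, "wx": 0, "wy": 0, "wz": 5.5, "grip": 0.3}, {"x": -97, "y": -330, "z": 60, "wx": 0, "wy": 0, "wz": 5.5, "grip": 0.3}]'

```text
time: 10.65
ee_pos: [0.5479, -0.149, 0.079]
orientation: [-0.0, -0.05, 0.999, 0.0]
ft_force: [0.2, 0.4, 0.3]
width: 0.699
gripper_force: 0.0
```

```bash
python3 - <<'E'
from h import *
s=get_state();T=T_tool(s);cm=cam("wrist");print(s["time"],s["ee_pos"],T[:3,:3].round(3),s["width"],s["ft_force"])
im=save("wrist","w8.png"); g=im.min(2).astype(int)
for v in (110,130,150,170,190,210,230,260):
    idx=np.where(g[v,230:430]>170)[0]; 
    if len(idx): print(v,idx[0]+230,idx[-1]+230,[(np.linalg.inv(T)@np.append(ray("wrist",(u,v),.024,cm),1))[:2].round(4) for u in (idx[0]+230,idx[-1]+230)])
E
```

```text
10.65 [ 0.54785385 -0.14895608  0.07901727] [[-0.995 -0.1   -0.   ]
 [-0.1    0.995  0.   ]
 [ 0.     0.    -1.   ]] 0.6989176717265689 [0.20296058 0.39081293 0.3325329 ]
110 301 354 [array([ 0.0886, -0.0191]), array([0.0886, 0.017 ])]
130 302 353 [array([ 0.0754, -0.0188]), array([0.0754, 0.0166])]
150 302 353 [array([ 0.0616, -0.0192]), array([0.0616, 0.017 ])]
170 303 352 [array([ 0.0473, -0.0188]), array([0.0473, 0.0167])]
190 304 352 [array([ 0.0323, -0.0185]), array([0.0323, 0.0171])]
210 304 351 [array([ 0.0167, -0.0189]), array([0.0167, 0.0167])]
230 305 351 [array([ 0.0003, -0.0185]), array([0.0003, 0.0171])]
260 230 350 [array([-0.0257, -0.0793]), array([-0.0257,  0.017 ])]
```

servo_tool --targets '[{"x": 0, "y": -1, "z": 20, "wx": 0, "wy": 0, "wz": 0, "grip": 0.3}, {"x": 0, "y": -1, "z": 40, "wx": 0, "wy": 0, "wz": 0, "grip": 0.3}, {"x": 0, "y": -1, "z": 47, "wx": 0, "wy": 0, "wz": 0, "grip": 0.3}, {"x": 0, "y": -1, "z": 47, "wx": 0, "wy": 0, "wz": 0, "grip": 0.3}, {"x": 0, "y": -1, "z": 47, "wx": 0, "wy": 0, "wz": 0, "grip": 1}, {"x": 0, "y": -1, "z": 47, "wx": 0, "wy": 0, "wz": 0, "grip": 1}, {"x": 0, "y": -1, "z": 47, "wx": 0, "wy": 0, "wz": 0, "grip": 1}, {"x": 0, "y": -1, "z": 47, "wx": 0, "wy": 0, "wz": 0, "grip": 1}, {"x": 0, "y": -1, "z": 47, "wx": 0, "wy": 0, "wz": 0, "grip": 1}, {"x": 0, "y": -1, "z": 47, "wx": 0, "wy": 0, "wz": 0, "grip": 1}]' --squeeze 40

```text
time: 11.95
ee_pos: [0.5479, -0.1499, 0.0324]
orientation: [0.0, -0.05, 0.999, 0.0]
ft_force: [-0.8, 2.2, 5.9]
width: 0.389
gripper_force: 40.0
```

```bash
python3 - <<'E'
from h import *
s=get_state();T=T_tool(s);print(s["time"],s["ee_pos"],s["width"]*91,s["ft_force"],s["gripper_force"])
im=save("wrist","w9.png");g=im.min(2); cm=cam("wrist")
r=[np.where(g[60:200,u]>170)[0][0]+60 for u in (310,325,340)]; print(r,[(np.linalg.inv(T)@np.append(ray("wrist",(325,r[1]),z,cm),1))[:2].round(4) for z in(.019,.03)])
print((T[:3,:3].T@(np.array([.389,.155,.155])-T[:3,3])*1000).round(1))
E
```

```text
11.95 [ 0.54794986 -0.1499069   0.03235878] 35.404282354339706 [-0.77103644  2.22812433  5.91843991] 40.00136733055115
[np.int64(91), np.int64(91), np.int64(91)] [array([ 0.0974, -0.0023]), array([ 0.0965, -0.0022])]
[ 127.8  319.2 -122.6]
```

servo_tool --targets '[{"x": 0, "y": 0, "z": -15, "wx": 0, "wy": 0, "wz": 0, "grip": 1}, {"x": 0, "y": 0, "z": -50, "wx": 0, "wy": 0, "wz": 0, "grip": 1}, {"x": 5, "y": 10, "z": -95, "wx": 0, "wy": 0, "wz": 0, "grip": 1}, {"x": 15, "y": 38, "z": -123, "wx": 0, "wy": 0, "wz": -1, "grip": 1}, {"x": 33, "y": 85, "z": -123, "wx": 0, "wy": 0, "wz": -2, "grip": 1}, {"x": 53, "y": 133, "z": -123, "wx": 0, "wy": 0, "wz": -3, "grip": 1}, {"x": 73, "y": 182, "z": -123, "wx": 0, "wy": 0, "wz": -4, "grip": 1}, {"x": 93, "y": 231, "z": -123, "wx": 0, "wy": 0, "wz": -5, "grip": 1}, {"x": 112, "y": 280, "z": -123, "wx": 0, "wy": 0, "wz": -5.5, "grip": 1}, {"x": 128, "y": 319, "z": -123, "wx": 0, "wy": 0, "wz": -5.5, "grip": 1}]'

```text
time: 13.25
ee_pos: [0.3874, 0.1555, 0.1551]
orientation: [0.0, -0.098, 0.995, -0.0]
ft_force: [-0.4, 1.1, -3.6]
width: 0.39
gripper_force: 40.0
```

```bash
python3 - <<'E'
from h import *
s=get_state();T=T_tool(s);print(s["time"],s["ee_pos"],T[:3,:3].round(3),s["width"]*91,s["ft_force"],s["gripper_force"])
print((T[:3,:3].T@(np.array([.518,.1805,.110])-T[:3,3])*1000).round(1),np.degrees(np.arctan2(T[1,0],T[0,0]))%360-180)
E
```

```text
13.25 [0.38736812 0.15550627 0.15514739] [[-0.981 -0.195  0.   ]
 [-0.195  0.981 -0.   ]
 [-0.    -0.    -1.   ]] 35.513856548309796 [-0.37194775  1.05170099 -3.60134124] 39.99714910984039
[-133.    -1.    45.2] 11.263848341855947
```

servo_tool --targets '[{"x": -15, "y": 0, "z": 0, "wx": 0, "wy": 0, "wz": 0, "grip": 1}, {"x": -45, "y": -1, "z": 0, "wx": 0, "wy": 0, "wz": 0, "grip": 1}, {"x": -80, "y": -1, "z": 5, "wx": 0, "wy": 0, "wz": 0, "grip": 1}, {"x": -110, "y": -1, "z": 15, "wx": 0, "wy": 0, "wz": 0, "grip": 1}, {"x": -128, "y": -1, "z": 25, "wx": 0, "wy": 0, "wz": 0, "grip": 1}, {"x": -133, "y": -1, "z": 35, "wx": 0, "wy": 0, "wz": 0, "grip": 1}, {"x": -133, "y": -1, "z": 40, "wx": 0, "wy": 0, "wz": 0, "grip": 1}, {"x": -133, "y": -1, "z": 43, "wx": 0, "wy": 0, "wz": 0, "grip": 1}, {"x": -133, "y": -1, "z": 45, "wx": 0, "wy": 0, "wz": 0, "grip": 1}, {"x": -133, "y": -1, "z": 45, "wx": 0, "wy": 0, "wz": 0, "grip": 1}]'

```text
time: 14.5
ee_pos: [0.519, 0.1794, 0.1102]
orientation: [0.0, -0.098, 0.995, 0.0]
ft_force: [1.3, -0.5, -3.0]
width: 0.391
gripper_force: 40.0
```

servo_tool --targets '[{"x": 0, "y": 0, "z": 1, "wx": 0, "wy": 0, "wz": 0, "grip": 1}, {"x": 0, "y": 0, "z": 2, "wx": 0, "wy": 0, "wz": 0, "grip": 1}, {"x": 0, "y": 0, "z": 3, "wx": 0, "wy": 0, "wz": 0, "grip": 1}, {"x": 0, "y": 0, "z": 4, "wx": 0, "wy": 0, "wz": 0, "grip": 1}, {"x": 0, "y": 0, "z": 5, "wx": 0, "wy": 0, "wz": 0, "grip": 1}, {"x": 0, "y": 0, "z": 6, "wx": 0, "wy": 0, "wz": 0, "grip": 1}, {"x": 0, "y": 0, "z": 6.5, "wx": 0, "wy": 0, "wz": 0, "grip": 1}, {"x": 0, "y": 0, "z": 7, "wx": 0, "wy": 0, "wz": 0, "grip": 1}, {"x": 0, "y": 0, "z": 7, "wx": 0, "wy": 0, "wz": 0, "grip": 1}, {"x": 0, "y": 0, "z": 7, "wx": 0, "wy": 0, "wz": 0, "grip": 1}]'

```text
time: 15.75
ee_pos: [0.5193, 0.1794, 0.103]
orientation: [0.0, -0.098, 0.995, 0.0]
ft_force: [0.3, -0.3, -3.6]
width: 0.393
gripper_force: 40.0
```

servo_tool --targets '[{"x": 0, "y": 0, "z": 0.5, "wx": 0, "wy": 0, "wz": 0, "grip": 1}, {"x": 0, "y": 0, "z": 1, "wx": 0, "wy": 0, "wz": 0, "grip": 1}, {"x": 0, "y": 0, "z": 1.3, "wx": 0, "wy": 0, "wz": 0, "grip": 1}, {"x": 0, "y": 0, "z": 1.6, "wx": 0, "wy": 0, "wz": 0, "grip": 1}, {"x": 0, "y": 0, "z": 2, "wx": 0, "wy": 0, "wz": 0, "grip": 1}, {"x": 0, "y": 0, "z": 2.3, "wx": 0, "wy": 0, "wz": 0, "grip": 1}, {"x": 0, "y": 0, "z": 2.6, "wx": 0, "wy": 0, "wz": 0, "grip": 1}, {"x": 0, "y": 0, "z": 3, "wx": 0, "wy": 0, "wz": 0, "grip": 1}, {"x": 0, "y": 0, "z": 3, "wx": 0, "wy": 0, "wz": 0, "grip": 1}, {"x": 0, "y": 0, "z": 3, "wx": 0, "wy": 0, "wz": 0, "grip": 1}]'

```text
time: 17.0
ee_pos: [0.5193, 0.1794, 0.0999]
orientation: [0.0, -0.098, 0.995, 0.0]
ft_force: [0.1, -0.6, -3.1]
width: 0.396
gripper_force: 40.0
```

servo_tool --targets '[{"x": 0, "y": 0, "z": 0.5, "wx": 0, "wy": 0, "wz": 0, "grip": 1}, {"x": 0, "y": 0, "z": 1, "wx": 0, "wy": 0, "wz": 0, "grip": 1}, {"x": 0, "y": 0, "z": 1.3, "wx": 0, "wy": 0, "wz": 0, "grip": 1}, {"x": 0, "y": 0, "z": 1.6, "wx": 0, "wy": 0, "wz": 0, "grip": 1}, {"x": 0, "y": 0, "z": 2, "wx": 0, "wy": 0, "wz": 0, "grip": 1}, {"x": 0, "y": 0, "z": 2.3, "wx": 0, "wy": 0, "wz": 0, "grip": 1}, {"x": 0, "y": 0, "z": 2.6, "wx": 0, "wy": 0, "wz": 0, "grip": 1}, {"x": 0, "y": 0, "z": 3, "wx": 0, "wy": 0, "wz": 0, "grip": 1}, {"x": 0, "y": 0, "z": 3, "wx": 0, "wy": 0, "wz": 0, "grip": 1}, {"x": 0, "y": 0, "z": 3, "wx": 0, "wy": 0, "wz": 0, "grip": 1}]'

```text
time: 18.25
ee_pos: [0.5193, 0.1794, 0.0974]
orientation: [0.0, -0.098, 0.995, 0.0]
ft_force: [-2.7, -1.5, 2.7]
width: 0.393
gripper_force: 40.0
```

servo_tool --targets '[{"x": 0, "y": 0, "z": 0, "wx": 0, "wy": 0, "wz": 0, "grip": 0.3}, {"x": 0, "y": 0, "z": 0, "wx": 0, "wy": 0, "wz": 0, "grip": 0.3}, {"x": 0, "y": 0, "z": 0, "wx": 0, "wy": 0, "wz": 0, "grip": 0.3}, {"x": 0, "y": 0, "z": 0, "wx": 0, "wy": 0, "wz": 0, "grip": 0.3}, {"x": 0, "y": 0, "z": -15, "wx": 0, "wy": 0, "wz": 0, "grip": 0.3}, {"x": 0, "y": 0, "z": -45, "wx": 0, "wy": 0, "wz": 0, "grip": 0.3}, {"x": 20, "y": 0, "z": -55, "wx": 0, "wy": 0, "wz": 0, "grip": 0.3}, {"x": 60, "y": 0, "z": -60, "wx": 0, "wy": 0, "wz": 0, "grip": 0.3}, {"x": 100, "y": 0, "z": -75, "wx": 0, "wy": 0, "wz": 0, "grip": 0.3}, {"x": 100, "y": 0, "z": -75, "wx": 0, "wy": 0, "wz": 0, "grip": 0.3}]'

```text
time: 19.5
ee_pos: [0.4196, 0.1596, 0.1738]
orientation: [0.001, -0.098, 0.995, 0.0]
ft_force: [0.7, -0.2, -0.9]
width: 0.702
gripper_force: 0.0
```

```bash
python3 - <<'E'
from h import *
s=get_state();T=T_tool(s);print(s["time"],s["ee_pos"],T[:3,:3].round(3),s["width"],s["ft_force"])
im=save("top","t10.png"); w=save("wrist","w10.png"); sc=save("scene","s10.png")
for c in("top","scene"):
  for n in("bar0","knob_top","foot_tip"): print(c,n,[(np.round(d["centre"],4),round(d["confidence"],2)) for d in mark_of(c,n)][:7])
A=cv2.resize(sc[130:230,300:420],(400,333)); B=cv2.resize(im[140:260,210:310],(400,480)); 
C=np.zeros((600,800,3),np.uint8); C[:333,:400]=A; C[:480,400:]=B; C[350:600,:400]=cv2.resize(w,(400,250)); cv2.imwrite("pics/v10.png",C[:,:,::-1])
E
```

```text
19.5 [0.41958933 0.15961385 0.17383718] [[-0.981 -0.195  0.002]
 [-0.195  0.981  0.001]
 [-0.002  0.    -1.   ]] 0.7020575352626521 [ 0.66617177 -0.23017004 -0.90365154]
top bar0 [(array([ 6.742e-01, -5.266e-01,  1.000e-04]), 0.98), (array([ 5.265e-01, -2.479e-01,  1.000e-04]), 0.86), (array([ 0.8072, -0.2728,  0.0028]), 0.77), (array([ 0.5562, -0.3275, -0.001 ]), 0.71), (array([ 0.2199, -0.2635, -0.0011]), 0.6)]
top knob_top [(array([0.5905, 0.1906, 0.2861]), 0.81)]
top foot_tip [(array([0.5151, 0.1783, 0.0647]), 0.22)]
scene bar0 [(array([ 0.224 , -0.2626,  0.0003]), 0.95), (array([ 6.772e-01, -5.248e-01, -6.000e-04]), 0.88), (array([0.5188, 0.1839, 0.0721]), 0.75), (array([ 8.134e-01, -2.633e-01, -7.000e-04]), 0.7), (array([ 0.564 , -0.3321,  0.008 ]), 0.63), (array([0.5133, 0.1815, 0.0505]), 0.62), (array([ 0.531 , -0.2406,  0.0073]), 0.56)]
scene knob_top [(array([0.5875, 0.1911, 0.2833]), 0.64)]
scene foot_tip [(array([0.5891, 0.1947, 0.1561]), 0.56)]
```

View pics/v10.png

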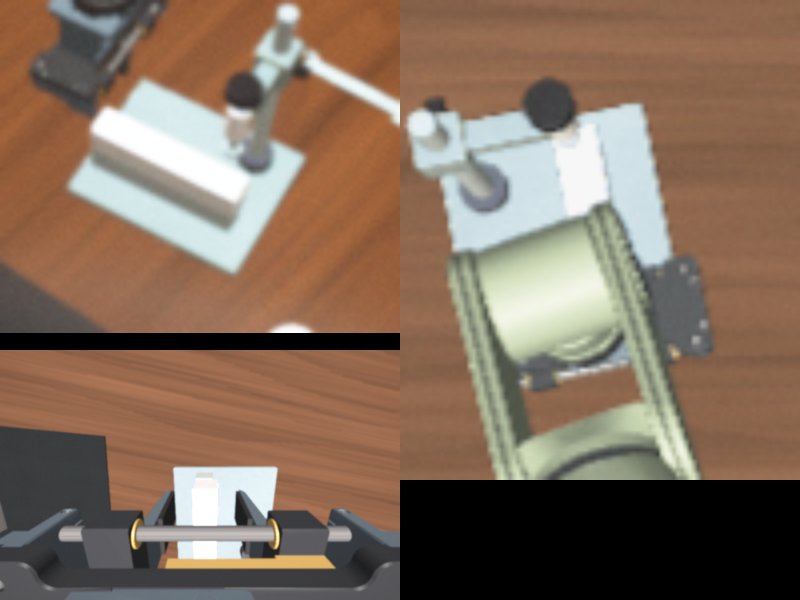

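The scene crop shows both bars stacked squarely on the anvil, with the gauge's foot above the stack. The wrist view shows the top bar in line with the plate. The knob top reads 0.284 and the foot 0.157, so the carriage starts about 25 mm down. I'll find the stack's height with the closed fingertips.

servo_tool --targets '[{"x": -15, "y": 1, "z": 5, "wx": 0, "wy": 0, "wz": 0, "grip": 1}, {"x": -35, "y": 2, "z": 15, "wx": 0, "wy": 0, "wz": 0, "grip": 1}, {"x": -48, "y": 2, "z": 25, "wx": 0, "wy": 0, "wz": 0, "grip": 1}, {"x": -48, "y": 2, "z": 35, "wx": 0, "wy": 0, "wz": 0, "grip": 1}, {"x": -48, "y": 2, "z": 42, "wx": 0, "wy": 0, "wz": 0, "grip": 1}, {"x": -48, "y": 2, "z": 46, "wx": 0, "wy": 0, "wz": 0, "grip": 1}, {"x": -48, "y": 2, "z": 49, "wx": 0, "wy": 0, "wz": 0, "grip": 1}, {"x": -48, "y": 2, "z": 51, "wx": 0, "wy": 0, "wz": 0, "grip": 1}, {"x": -48, "y": 2, "z": 52, "wx": 0, "wy": 0, "wz": 0, "grip": 1}, {"x": -48, "y": 2, "z": 52, "wx": 0, "wy": 0, "wz": 0, "grip": 1}]' --squeeze 20

```text
time: 21.2
ee_pos: [0.4679, 0.1712, 0.1201]
orientation: [0.0, -0.098, 0.995, 0.0]
ft_force: [-0.5, 0.7, 0.1]
width: 0.002
gripper_force: 0.0
```

servo_tool --targets '[{"x": 0, "y": 0, "z": 0.5, "wx": 0, "wy": 0, "wz": 0, "grip": 1}, {"x": 0, "y": 0, "z": 1, "wx": 0, "wy": 0, "wz": 0, "grip": 1}, {"x": 0, "y": 0, "z": 1.5, "wx": 0, "wy": 0, "wz": 0, "grip": 1}, {"x": 0, "y": 0, "z": 2, "wx": 0, "wy": 0, "wz": 0, "grip": 1}, {"x": 0, "y": 0, "z": 2.5, "wx": 0, "wy": 0, "wz": 0, "grip": 1}, {"x": 0, "y": 0, "z": 3, "wx": 0, "wy": 0, "wz": 0, "grip": 1}, {"x": 0, "y": 0, "z": 3, "wx": 0, "wy": 0, "wz": 0, "grip": 1}, {"x": 0, "y": 0, "z": 3, "wx": 0, "wy": 0, "wz": 0, "grip": 1}, {"x": 0, "y": 0, "z": 3, "wx": 0, "wy": 0, "wz": 0, "grip": 1}, {"x": 0, "y": 0, "z": 3, "wx": 0, "wy": 0, "wz": 0, "grip": 1}]'

```text
time: 22.45
ee_pos: [0.468, 0.1713, 0.1192]
orientation: [0.001, -0.098, 0.995, 0.0]
ft_force: [-4.7, -1.9, 17.0]
width: 0.007
gripper_force: 8.3
```

servo_tool --targets '[{"x": 0, "y": 0, "z": 0.5, "wx": 0, "wy": 0, "wz": 0, "grip": 1}, {"x": 0, "y": 0, "z": 1, "wx": 0, "wy": 0, "wz": 0, "grip": 1}, {"x": 0, "y": 0, "z": 1.5, "wx": 0, "wy": 0, "wz": 0, "grip": 1}, {"x": 0, "y": 0, "z": 2, "wx": 0, "wy": 0, "wz": 0, "grip": 1}, {"x": 0, "y": 0, "z": 2.5, "wx": 0, "wy": 0, "wz": 0, "grip": 1}, {"x": 0, "y": 0, "z": 3, "wx": 0, "wy": 0, "wz": 0, "grip": 1}, {"x": 0, "y": 0, "z": 3, "wx": 0, "wy": 0, "wz": 0, "grip": 1}, {"x": 0, "y": 0, "z": 3, "wx": 0, "wy": 0, "wz": 0, "grip": 1}, {"x": 0, "y": 0, "z": 3, "wx": 0, "wy": 0, "wz": 0, "grip": 1}, {"x": 0, "y": 0, "z": 3, "wx": 0, "wy": 0, "wz": 0, "grip": 1}]'

```text
time: 23.7
ee_pos: [0.468, 0.1713, 0.1192]
orientation: [0.001, -0.098, 0.995, 0.0]
ft_force: [-10.9, -4.5, 37.9]
width: 0.003
gripper_force: 18.7
```

Contact puts the stack top at 0.119 − 0.025 ≈ 0.094 m. The foot should therefore be half in when the knob top is at 0.208 (TCP ≈ 0.233). I'll go up now and turn 90° so the gripper body clears the column.

servo_tool --targets '[{"x": 0, "y": 0, "z": -20, "wx": 0, "wy": 0, "wz": 0, "grip": 1}, {"x": 0, "y": 0, "z": -70, "wx": 0, "wy": 0, "wz": 10, "grip": 1}, {"x": 0, "y": 0, "z": -125, "wx": 0, "wy": 0, "wz": 20, "grip": 1}, {"x": 0, "y": 0, "z": -180, "wx": 0, "wy": 0, "wz": 30, "grip": 1}, {"x": 0, "y": 0, "z": -225, "wx": 0, "wy": 0, "wz": 40, "grip": 1}, {"x": -25, "y": 0, "z": -230, "wx": 0, "wy": 0, "wz": 50, "grip": 1}, {"x": -55, "y": -1, "z": -230, "wx": 0, "wy": 0, "wz": 60, "grip": 1}, {"x": -85, "y": -1, "z": -230, "wx": 0, "wy": 0, "wz": 70, "grip": 1}, {"x": -110, "y": -2, "z": -230, "wx": 0, "wy": 0, "wz": 80, "grip": 1}, {"x": -122, "y": -2, "z": -230, "wx": 0, "wy": 0, "wz": 90, "grip": 1}]'

```text
time: 24.95
ee_pos: [0.5891, 0.1931, 0.343]
orientation: [-0.0, 0.637, 0.771, -0.0]
ft_force: [-0.3, 0.1, 0.1]
width: 0.005
gripper_force: 0.0
```

```bash
python3 - <<'E'
from h import *
s=get_state();T=T_tool(s);print(s["time"],s["ee_pos"],T[:3,:3].round(3),s["width"],s["ft_force"],np.round(s["joint_positions"],2))
sc=save("scene","s11.png"); w=save("wrist","w11.png")
for c in("scene","wrist"):
  for n in("bar0","knob_top","foot_tip"): print(c,n,[(np.round(d["centre"],4),round(d["confidence"],2)) for d in mark_of(c,n)][:7])
C=np.zeros((600,800,3),np.uint8); C[:333,:400]=cv2.resize(sc[110:230,300:440],(400,333)); C[340:590,:400]=cv2.resize(w,(400,250)); cv2.imwrite("pics/v11.png",C[:,:,::-1])
E
```

```text
24.95 [0.58908486 0.19308705 0.34304871] [[-0.189  0.982 -0.001]
 [ 0.982  0.189 -0.   ]
 [-0.    -0.001 -1.   ]] 0.0049450275161833784 [-0.2811119   0.07917822  0.1350006 ] [ 0.3   0.35  1.26 -0.    1.53  0.11]
scene bar0 [(array([ 0.6806, -0.5241,  0.002 ]), 0.87), (array([ 0.2212, -0.2637,  0.0043]), 0.86), (array([ 0.5313, -0.2415,  0.0085]), 0.79), (array([ 0.8103, -0.2618,  0.0018]), 0.68), (array([ 0.561 , -0.3304,  0.0095]), 0.64), (array([0.5167, 0.1857, 0.0681]), 0.57), (array([0.5142, 0.1828, 0.0531]), 0.46)]
scene knob_top [(array([0.5876, 0.1938, 0.2836]), 0.9)]
scene foot_tip [(array([0.5905, 0.1941, 0.158 ]), 0.43)]
wrist bar0 [(array([0.5194, 0.1781, 0.0686]), 0.7)]
wrist knob_top [(array([0.5898, 0.1867, 0.2807]), 0.59), (array([ 0.516 ,  0.1814, -0.0011]), 0.44), (array([0.5185, 0.1817, 0.0487]), 0.28)]
wrist foot_tip []
```

View pics/v11.png

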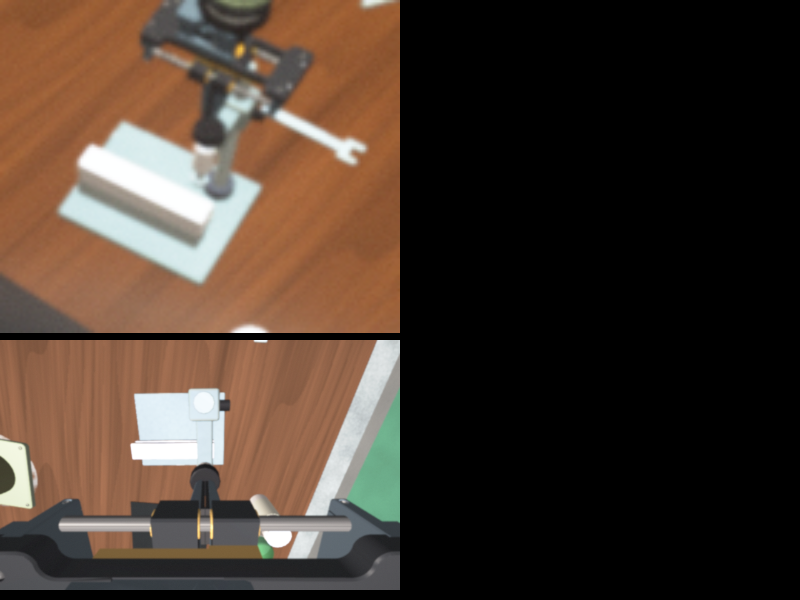

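The stack is still square. The closed fingertips stand over the knob (wrist crop at about (205,470)), and the column is clear of the body. Now to push the knob down.

servo_tool --targets '[{"x": 0, "y": 0, "z": 15, "wx": 0, "wy": 0, "wz": 0, "grip": 1}, {"x": 0, "y": 0, "z": 25, "wx": 0, "wy": 0, "wz": 0, "grip": 1}, {"x": 0, "y": 0, "z": 31, "wx": 0, "wy": 0, "wz": 0, "grip": 1}, {"x": 0, "y": 0, "z": 34, "wx": 0, "wy": 0, "wz": 0, "grip": 1}, {"x": 0, "y": 0, "z": 38, "wx": 0, "wy": 0, "wz": 0, "grip": 1}, {"x": 0, "y": 0, "z": 43, "wx": 0, "wy": 0, "wz": 0, "grip": 1}, {"x": 0, "y": 0, "z": 48, "wx": 0, "wy": 0, "wz": 0, "grip": 1}, {"x": 0, "y": 0, "z": 53, "wx": 0, "wy": 0, "wz": 0, "grip": 1}, {"x": 0, "y": 0, "z": 58, "wx": 0, "wy": 0, "wz": 0, "grip": 1}, {"x": 0, "y": 0, "z": 63, "wx": 0, "wy": 0, "wz": 0, "grip": 1}]'

```text
time: 26.6
ee_pos: [0.5881, 0.193, 0.2834]
orientation: [0.001, 0.635, 0.773, 0.001]
ft_force: [-1.7, -1.2, 9.0]
width: 0.005
gripper_force: 4.4
```

servo_tool --targets '[{"x": 0, "y": 0, "z": 4, "wx": 0, "wy": 0, "wz": 0, "grip": 1}, {"x": 0, "y": 0, "z": 8, "wx": 0, "wy": 0, "wz": 0, "grip": 1}, {"x": 0, "y": 0, "z": 12, "wx": 0, "wy": 0, "wz": 0, "grip": 1}, {"x": 0, "y": 0, "z": 16, "wx": 0, "wy": 0, "wz": 0, "grip": 1}, {"x": 0, "y": 0, "z": 20, "wx": 0, "wy": 0, "wz": 0, "grip": 1}, {"x": 0, "y": 0, "z": 24, "wx": 0, "wy": 0, "wz": 0, "grip": 1}, {"x": 0, "y": 0, "z": 27, "wx": 0, "wy": 0, "wz": 0, "grip": 1}, {"x": 0, "y": 0, "z": 29, "wx": 0, "wy": 0, "wz": 0, "grip": 1}, {"x": 0, "y": 0, "z": 31, "wx": 0, "wy": 0, "wz": 0, "grip": 1}, {"x": 0, "y": 0, "z": 33, "wx": 0, "wy": 0, "wz": 0, "grip": 1}]'

```text
time: 27.85
ee_pos: [0.5881, 0.193, 0.2502]
orientation: [0.001, 0.635, 0.773, 0.001]
ft_force: [-2.4, -1.2, 8.2]
width: 0.004
gripper_force: 4.2
```

servo_tool --targets '[{"x": 0, "y": 0, "z": 1.5, "wx": 0, "wy": 0, "wz": 0, "grip": 1}, {"x": 0, "y": 0, "z": 3, "wx": 0, "wy": 0, "wz": 0, "grip": 1}, {"x": 0, "y": 0, "z": 4.5, "wx": 0, "wy": 0, "wz": 0, "grip": 1}, {"x": 0, "y": 0, "z": 6, "wx": 0, "wy": 0, "wz": 0, "grip": 1}, {"x": 0, "y": 0, "z": 7, "wx": 0, "wy": 0, "wz": 0, "grip": 1}, {"x": 0, "y": 0, "z": 8, "wx": 0, "wy": 0, "wz": 0, "grip": 1}, {"x": 0, "y": 0, "z": 9, "wx": 0, "wy": 0, "wz": 0, "grip": 1}, {"x": 0, "y": 0, "z": 10, "wx": 0, "wy": 0, "wz": 0, "grip": 1}, {"x": 0, "y": 0, "z": 11, "wx": 0, "wy": 0, "wz": 0, "grip": 1}, {"x": 0, "y": 0, "z": 12, "wx": 0, "wy": 0, "wz": 0, "grip": 1}]'

```text
time: 29.1
ee_pos: [0.5881, 0.193, 0.2391]
orientation: [0.001, 0.635, 0.773, 0.001]
ft_force: [-4.1, -2.4, 11.0]
width: 0.008
gripper_force: 6.2
```

servo_tool --targets '[{"x": 0, "y": 0, "z": 0.5, "wx": 0, "wy": 0, "wz": 0, "grip": 1}, {"x": 0, "y": 0, "z": 1, "wx": 0, "wy": 0, "wz": 0, "grip": 1}, {"x": 0, "y": 0, "z": 1.5, "wx": 0, "wy": 0, "wz": 0, "grip": 1}, {"x": 0, "y": 0, "z": 2, "wx": 0, "wy": 0, "wz": 0, "grip": 1}, {"x": 0, "y": 0, "z": 2.5, "wx": 0, "wy": 0, "wz": 0, "grip": 1}, {"x": 0, "y": 0, "z": 3, "wx": 0, "wy": 0, "wz": 0, "grip": 1}, {"x": 0, "y": 0, "z": 3.5, "wx": 0, "wy": 0, "wz": 0, "grip": 1}, {"x": 0, "y": 0, "z": 4, "wx": 0, "wy": 0, "wz": 0, "grip": 1}, {"x": 0, "y": 0, "z": 4.5, "wx": 0, "wy": 0, "wz": 0, "grip": 1}, {"x": 0, "y": 0, "z": 5, "wx": 0, "wy": 0, "wz": 0, "grip": 1}]'

```text
time: 30.35
ee_pos: [0.5881, 0.193, 0.2349]
orientation: [0.001, 0.635, 0.773, 0.002]
ft_force: [-4.6, -0.9, 15.2]
width: 0.008
gripper_force: 7.4
```

The force (+6.7 N over sliding, about 7 mm) and the geometry (6.3 mm) agree. A little more, then I'll back off upwards.

servo_tool --targets '[{"x": 0, "y": 0, "z": 0.5, "wx": 0, "wy": 0, "wz": 0, "grip": 1}, {"x": 0, "y": 0, "z": 1, "wx": 0, "wy": 0, "wz": 0, "grip": 1}, {"x": 0, "y": 0, "z": 1.3, "wx": 0, "wy": 0, "wz": 0, "grip": 1}, {"x": 0, "y": 0, "z": 1.3, "wx": 0, "wy": 0, "wz": 0, "grip": 1}, {"x": 0, "y": 0, "z": -3, "wx": 0, "wy": 0, "wz": 0, "grip": 1}, {"x": 0, "y": 0, "z": -10, "wx": 0, "wy": 0, "wz": 0, "grip": 1}, {"x": 0, "y": 0, "z": -30, "wx": 0, "wy": 0, "wz": 0, "grip": 1}, {"x": 0, "y": 0, "z": -60, "wx": 0, "wy": 0, "wz": 0, "grip": 1}, {"x": 0, "y": 0, "z": -100, "wx": 0, "wy": 0, "wz": 0, "grip": 1}, {"x": 0, "y": 0, "z": -120, "wx": 0, "wy": 0, "wz": 0, "grip": 1}]'

```text
time: 31.6
ee_pos: [0.5886, 0.1932, 0.3533]
orientation: [0.001, 0.635, 0.773, 0.001]
ft_force: [-0.4, -0.6, 0.1]
width: 0.003
gripper_force: 0.0
```

```bash
python3 - <<'E'
from h import *
s=get_state();print(s["time"],s["ee_pos"],s["ft_force"])
sc=save("scene","s12.png")
for n in("bar0","knob_top","foot_tip"): print(n,[(np.round(d["centre"],4),round(d["confidence"],2)) for d in mark_of("scene",n)][:7])
cv2.imwrite("pics/v12.png",cv2.resize(sc[130:230,300:420],(720,600),interpolation=cv2.INTER_CUBIC)[:,:,::-1])
E
```

```text
31.6 [0.58855649 0.19315348 0.35329136] [-0.43806776 -0.55294553  0.08642088]
bar0 [(array([ 0.8139, -0.2636,  0.0037]), 0.96), (array([0.5218, 0.1831, 0.0701]), 0.79), (array([ 0.222 , -0.2642, -0.0005]), 0.7), (array([ 0.5604, -0.3304,  0.0082]), 0.69), (array([0.5128, 0.1832, 0.0519]), 0.68), (array([ 6.80e-01, -5.23e-01, -6.00e-04]), 0.62), (array([ 0.5318, -0.2408,  0.0082]), 0.57)]
knob_top [(array([0.585 , 0.1922, 0.2112]), 0.59)]
foot_tip [(array([0.5142, 0.1795, 0.0486]), 0.67), (array([ 0.7885,  0.0454, -0.0031]), 0.47)]
```

View pics/v12.png

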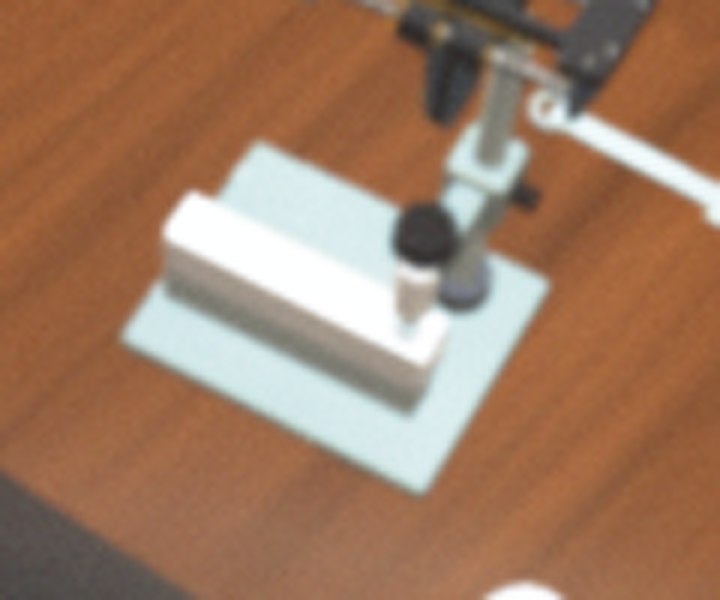

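The foot sits on the square stack and the knob is at 0.211 m, where it was aimed. The gripper is clear of everything.

```bash
python3 -c "
from rig import *
print(hand_in())"
```

```text
the job is handed in; nothing more can be done
None
```

I handed the job in at about 32 s: two bars are stacked squarely on the anvil, the other two are flat on the mat, and the gauge foot rests on the stack pushed in about 7–8 mm (judged from force and geometry). The bottle, can and wrench were never touched, and I have not seen the judge's verdict.

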